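# Screw the mister's click-stop cap home until its ratchet clicks

## Task

The plant mister in its bracket on the ledge has been refilled, but its black twist cap is only loosely caught on the thread. Screw the cap down, clockwise seen from above and taking as many turns of the hand as it needs, until it is home and its ratchet clicks and slips: at least one full click, but stop before a fourth. Then let go of it, and leave the planter and the hand tools lying where they are.

Things in the scene. Friction and masses are not known exactly. Their poses are not given: they have to be found in the camera images.
- mister: Plant mister, an upright copper-coloured bottle 88 mm across, shoulder top 148 mm up, clamped fast in a steel bracket on the ledge: it cannot turn. Origin: under the middle of the 120 x 130 mm foot plate, on the bottle's axis; z up, x towards the brass nozzle (reaches 88 mm out, top 136 mm up); a black handle opposite (85 mm out, top 129 mm up). Only the cap stands above 153 mm.
- cap_mid (a point): Black ribbed round twist cap on top of the mister, 52 mm across, its side 26 mm high (30 mm over all), with a low moulded bar on top from middle to rim. Point: on its axis, half-way up, 173 mm above the ledge; z up, x along the bar. Clockwise from above closes it, anticlockwise unscrews it; its height hardly changes. It starts 2.2 to 4.2 rad of turning short of home, unmarked.
- stopper_mid (a point): Threaded stopper hidden in the cap, turned by it through a spring ratchet of 15 teeth (0.419 rad). Point: on the axis at the cap's lower edge, x along the cap's bar until the ratchet slips. The thread takes 0.1 N m. Once home it stops: torque jumps to 0.2 to 0.3 N m, the cap slips 0.27 rad up a tooth, clicks over and the torque falls to nothing; it builds up again within 0.2 rad.
- cap_rim (a point): The lower edge of the cap on its axis, 160 mm above the ledge; below it a neck 45 mm across, then the shoulder sloping away, leave room for fingertips round the cap. Let go part-way up a tooth, the cap springs back to the last tooth passed. A firm pinch of 20 N or more turns the cap without slipping on it.
- planter_mid (a point): Small empty glazed green planter, 100 mm across the rim, 85 mm high, standing loose on the ledge beside the mister; its centre half-way up. To be left alone.
- trowel_mid (a point): Grey plastic hand trowel lying on the ledge, about 300 mm long, 78 mm wide, under 30 mm high; this point is near its middle, where handle and blade meet, x towards the blade. To be left alone.
- dibber_mid (a point): Wooden dibber lying on the ledge: a 24 mm round shaft with a T handle 96 mm wide at one end and a point at the other, 245 mm long; this point is at the middle of its shaft, x towards the point. To be left alone.
- spoon_grip (a point): Stainless steel spoon, 190 mm long, lying on the ledge; this point is on its handle, x towards the bowl. To be left alone.
Things that resemble listed ones, but are neither listed nor needed, are in the scene too. There is more than one size of the mister; the job needs the smallest.

How it is judged:
By the outcome, as a careful person would: the job done as asked, in the order asked, and still so for the second after the job is handed in, with the robot touching nothing.
It also fails if it takes over 70 s, if anything falls off the work surface, if the arm or the gripper's body presses on something with over 40 N, if the wrist force passes 120 N, or if a joint passes its speed limit or range.

## Robot

A 6-joint arm with a two-finger parallel gripper is mounted at the origin on the work surface. World frame = base frame: x ahead of the robot, y to its left, z up, the work surface at z = 0. Lengths are in m, angles in rad, forces in N, time in s.
With the tool pointing down it reaches from about 0.25 to 0.8 m from the base axis. Payload 8.5 kg.
Tool frame: the origin (TCP) lies between the finger pads; the fingertips stand 8 mm ahead of it and the grasp point (between the pads) lies 11 mm behind it; z points along the fingers, y is the line along which they close (so a half turn about z gives the same grasp; the last joint's range is limited). The gripper opens to 85 mm and grips with 20 to 120 N. Pads are 22 mm wide; open, the fingers measure 114 mm over their backs; the gripper's body (76 mm by 85 mm) begins 54 mm behind the grasp point. The pads swing forward as they close: fully open they stand 13 mm farther back than shut.
Start: joints at [1.173, 0.238, -0.013, 1.319, 0, 1.571], TCP at [0.203, 0.484, 0.239] pointing down, gripper open.
Joint ranges: [-2.66, 2.66], [-1.03, 1.9], [-1.14, 1.46], [-1.82, 2.27], [-1.45, 1.34], [-3.14, 3.14]. Speed limits (rad/s): [2.22, 2.22, 2.79, 3.14, 3.14, 3.14].

## Interface

Orientations are given as [roll, pitch, yaw] about the fixed x, y, z axes, in that order (R = Rz(yaw) Ry(pitch) Rx(roll)).
In Python, from workcell import * gives the robot as it stands.
- The arm moves only by the tool servo_tool, never from a script. Its argument "targets" is a list of rows, each a list of 5 numbers: the shift along the tool's x, y, z in m, then the turn about the tool's z in degrees, then the finger opening in m, from 0 to 0.0854. In form: [[tx, ty, tz, yaw, fingers], ...]. A call has 1 to 5 rows; each row is the pose to reach, as a shift and turn from the pose commanded when the call began, along the tool's axes at that moment; what a row does not reach only later rows make up. A row lasts 1/10 s, in which the tool goes at most 50 mm and 8.59 degrees, less where a joint would pass 70% of its speed; a pose out of reach is approached as far as the arm can. A call with a gripper value outside its range is refused whole. The fingers move at their own pace and stop on an object; "newtons" is the grip in N (left out, the last holds). Time passes only in rows, so rows that repeat a pose let the fingers close. It gives the time, the measured TCP pose, the force, the opening and the grip force at its end, in the units of the state.
- state(): the state, without advancing time (a new reading comes with each control period).
- capture(name): name is "side" or "top"; returns a dict with "color" (480x640x3 uint8, red, green, blue), "fx", "fy", "cx", "cy" (pixels), "T" (4x4, takes a point from camera to world coordinates). Camera axes: x right, y down, z forward; pixel columns grow to the right and rows downward; lengths in m; the calibration is good to about 2 mm. A picture is of the moment at which its call begins. There is no depth.
- close_job(): hands the job in; it is judged then, once.
The state is a dict: "clock": time; "qpos": joint angles; "qvel": joint speeds; "joint_torque": joint torques, N m; "tcp_pos": TCP position; "ee_rot": TCP orientation; "force": force on the tool from outside, world axes, zero at the start; "torque": the same for the moment, N m; "opening": opening from 0.0 (shut) to 1.0 (fully open); "grip_force": force on a finger pad.
Only numpy, scipy, OpenCV 4.12 (cv2) and the standard library are available. Lean on these libraries where they do the work, as an engineer would, in place of code of your own. Each camera call takes 0.05 s, during which the arm holds its last target. There are 200 camera calls.

## Working session

There is one attempt and no reset: what is moved stays moved. The work goes in short steps, Python scripts to look and compute and a tool call to move; the robot and the scene stay as the last step left them, time stands still between calls to the robot, and variables do not carry over. Pictures are saved under pics/ and viewed, at most 10 in all, crops included, and the job is handed in when it is done.

Besides the shell and the picture viewer there is one more tool, called after "Emit:" as name([rows], argument=value, ...), one row to a line, values as JSON. servo_tool: Moves the arm, as the interface text tells. Its arguments: {"type":"object","properties":{"targets":{"type":"array"},"newtons":{"type":"number"}},"required":["targets"]}

```bash
mkdir -p pics; python3 - <<'E'
from workcell import *
import cv2,numpy as np
for n in ("side","top"):
    c=capture(n); cv2.imwrite(f"pics/{n}0.png",c["color"][:,:,::-1]); np.save(f"pics/{n}0.npy",c,allow_pickle=True)
    print(n,c["fx"],c["fy"],c["cx"],c["cy"]); print(np.round(c["T"],4))
s=state(); print(s)
E
```

```text
side 517.2734639666336 517.2734639666336 326.54585090422745 240.93005858136422
[[ 0.8076 -0.3517  0.4734 -0.0763]
 [-0.5897 -0.4961  0.6373 -0.7689]
 [ 0.0107 -0.7938 -0.608   0.9524]
 [ 0.      0.      0.      1.    ]]
top 504.3371266273541 504.3371266273541 317.0701462283765 232.52185156114592
[[ 0.0146 -0.9901  0.1395  0.372 ]
 [-0.9997 -0.0172 -0.0178  0.0773]
 [ 0.02   -0.1392 -0.9901  1.4524]
 [ 0.      0.      0.      1.    ]]
{'clock': 0.1, 'qpos': array([ 1.17300553e+00,  2.38729537e-01, -1.41621489e-02,  1.31916938e+00,
        2.05743768e-05,  1.57079861e+00]), 'qvel': array([ 0.00019486,  0.00103941,  0.00371935,  0.00139263, -0.00109785,
       -0.00041161]), 'joint_torque': array([-4.86021763e-04, -5.39720750e+01,  3.46998417e+01,  1.34213836e-02,
       -7.90146078e-05,  5.59494211e-06]), 'tcp_pos': array([0.20323614, 0.48369087, 0.23874034]), 'ee_rot': array([-3.14032792e+00, -2.05714760e-05,  2.74379955e+00]), 'force': array([ 0.89812966,  0.49679609, -1.16790945]), 'torque': array([-0.01397317,  0.03688163, -0.00140999]), 'grip_force': 0.0, 'opening': 0.9991239645726953}
```

View pics/side0.png

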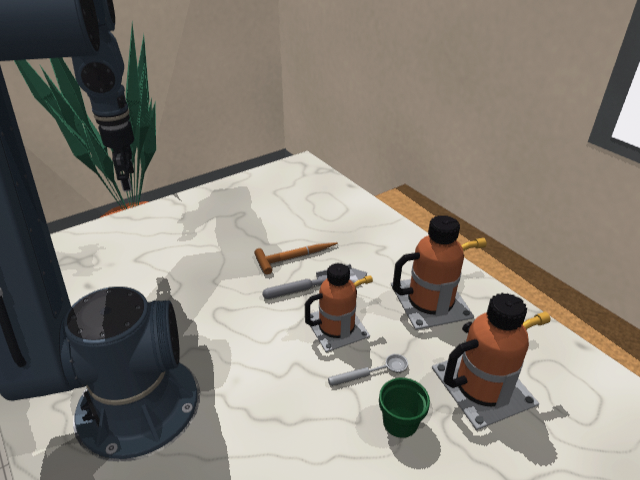

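View pics/top0.png

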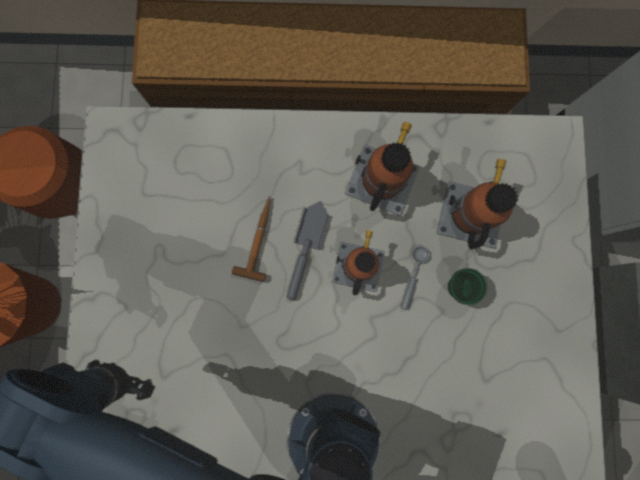

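The smallest mister's cap is at about (366,261) in the top view and (339,271) in the side view. The two larger misters stand farther back. I'll segment the cap and triangulate it.

```bash
cat > h.py <<'E'
import numpy as np,cv2
def ray(c,u,v):
    d=c["T"][:3,:3]@np.array([(u-c["cx"])/c["fx"],(v-c["cy"])/c["fy"],1]); return c["T"][:3,3],d
def plane(c,u,v,z):
    o,d=ray(c,u,v); return o+d*(z-o[2])/d[2]
def tri(a,b):
    A=np.zeros((3,3));B=np.zeros(3);r=[]
    for o,d in(a,b):
        d=d/np.linalg.norm(d);P=np.eye(3)-np.outer(d,d);A+=P;B+=P@o
    x=np.linalg.solve(A,B); return x,[np.linalg.norm(np.cross(x-o,d/np.linalg.norm(d))) for o,d in(a,b)]
E
python3 - <<'E'
from h import *
C={n:np.load(f"pics/{n}0.npy",allow_pickle=True).item() for n in("side","top")}
pt={}
for n,(u,v) in dict(side=(339,271),top=(366,261)).items():
    c=C[n];im=c["color"]; x0,y0=u-25,v-22
    m=(im.max(2)<62).astype(np.uint8)[y0:v+25,x0:u+26]
    k,l,st,ce=cv2.connectedComponentsWithStats(m)
    i=l[22,25]; print(n,st[i]+[x0,y0,0,0,0],ce[i]+[x0,y0])
    pt[n]=ray(c,*(ce[i]+[x0,y0]))
    big=cv2.resize(im[v-30:v+30,u-40:u+40][:,:,::-1],None,fx=7,fy=7,interpolation=cv2.INTER_CUBIC)
    big=np.clip(big.astype(float)*1.6,0,255).astype(np.uint8)
    cv2.imwrite(f"pics/{n}c.png",big)
    print(plane(c,*(ce[i]+[x0,y0]),.173))
print(tri(pt["side"],pt["top"]))
a=cv2.imread("pics/sidec.png");b=cv2.imread("pics/topc.png")
v=np.vstack([a,b]);cv2.imwrite("pics/crop.png",cv2.resize(v,(400,600)))
E
```

```text
side [327 264  23  23 431] [338.15313225 274.41299304]
[ 0.47798439 -0.06892881  0.173     ]
top [355 252  21  20 321] [365.11214953 261.49221184]
[ 0.47994951 -0.0691147   0.173     ]
(array([ 0.47925402, -0.0687163 ,  0.17236863]), [np.float64(0.0008767639274994553), np.float64(0.000876763927499312)])
```

View pics/crop.png

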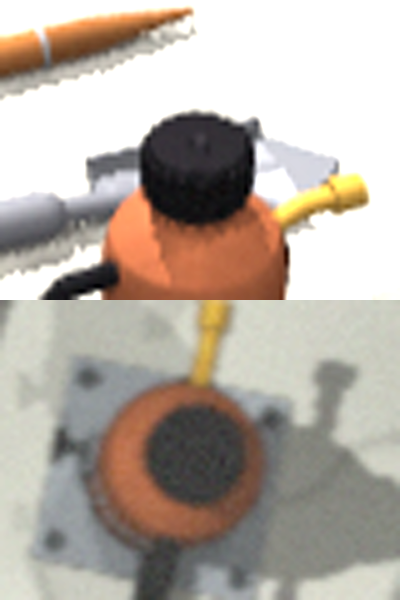

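Triangulation puts the cap axis at (0.479, -0.068) at z 0.172, expected 0.173. It is about 51 mm across, so this is the smallest mister. The present yaw will leave about 6 rad of closing travel on the last joint, so I'll move over it as is.

Emit:
servo_tool([
  [-0.03,-0.026,0,0,0.085],
  [-0.065,-0.056,0,0,0.085],
  [-0.1,-0.086,0,0,0.085],
  [-0.135,-0.116,0,0,0.085],
  [-0.17,-0.146,0,0,0.085],
], newtons=40)

```text
clock: 0.6
tcp_pos: [0.3037, 0.2818, 0.2391]
ee_rot: [-3.141, -0.0, 2.744]
force: [1.2, -0.0, -0.3]
opening: 0.996
grip_force: 0.0
```

Emit:
servo_tool([
  [-0.035,-0.03,0,0,0.085],
  [-0.07,-0.06,0,0,0.085],
  [-0.105,-0.09,0,0,0.085],
  [-0.14,-0.12,0,0,0.085],
  [-0.17,-0.146,0,0,0.085],
])

```text
clock: 1.1
tcp_pos: [0.4041, 0.0809, 0.2392]
ee_rot: [-3.141, 0.0, 2.743]
force: [1.0, 0.8, 0.4]
opening: 0.993
grip_force: 0.0
```

Emit:
servo_tool([
  [-0.035,-0.03,0,0,0.085],
  [-0.07,-0.06,0,0,0.085],
  [-0.1,-0.086,0,0,0.085],
  [-0.128,-0.11,0,0,0.085],
  [-0.128,-0.11,0,0,0.085],
])

```text
clock: 1.6
tcp_pos: [0.4805, -0.0713, 0.2386]
ee_rot: [-3.141, 0.0, 2.74]
force: [0.3, 0.4, -0.4]
opening: 0.994
grip_force: 0.0
```

Emit:
servo_tool([
  [0,0,0,0,0.085],
  [0,0,0,0,0.085],
])

```text
clock: 1.8
tcp_pos: [0.4785, -0.0673, 0.2391]
ee_rot: [-3.141, -0.001, 2.744]
force: [-0.5, -0.5, -1.1]
opening: 1.0
grip_force: 0.0
```

```bash
python3 - <<'E'
from workcell import *
from h import *
s=state(); print(s["clock"],s["tcp_pos"],s["ee_rot"],s["qpos"],s["force"],s["torque"])
C={n:capture(n) for n in("side","top")}
ims=[C["side"]["color"][220:320,270:420],C["top"]["color"][200:300,300:450]]
cv2.imwrite("pics/over.png",np.vstack([cv2.resize(i,None,fx=3,fy=3) for i in ims])[:,:,::-1])
E
```

```text
1.8 [ 0.47849292 -0.06733878  0.23909438] [-3.14143711e+00 -9.60042051e-04  2.74411858e+00] [-1.39871043e-01  1.67404703e-01 -1.05734587e-01  1.29862503e+00
  9.41718086e-05  2.57602912e-01] [-0.52405962 -0.46170637 -1.06352574] [-0.0229738  -0.03945831 -0.00775665]
```

View pics/over.png

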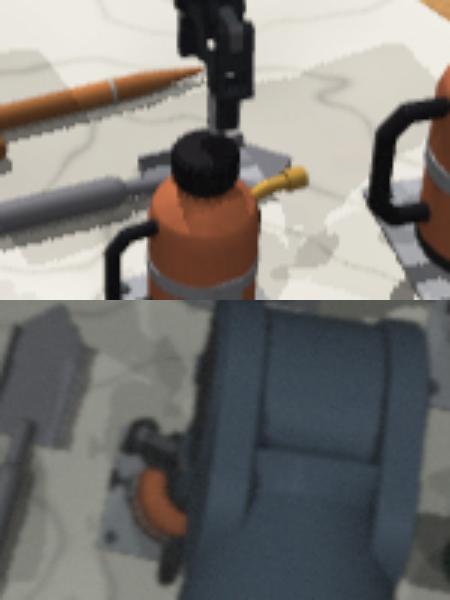

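The last joint reads 0.26 and rises as the tool turns clockwise. I'll first wind it back 180° (same grasp) to get the full clockwise range.

Emit:
servo_tool([
  [0,0,0,-8,0.085],
  [0,0,0,-16,0.085],
  [0,0,0,-24,0.085],
  [0,0,0,-32,0.085],
  [0,0,0,-40,0.085],
])

```text
clock: 2.4
tcp_pos: [0.4788, -0.0669, 0.2396]
ee_rot: [-3.141, 0.0, -2.834]
force: [-0.1, 0.3, -0.4]
opening: 0.994
grip_force: 0.0
```

Emit:
servo_tool([
  [0,0,0,-8,0.085],
  [0,0,0,-16,0.085],
  [0,0,0,-24,0.085],
  [0,0,0,-32,0.085],
  [0,0,0,-40,0.085],
])

```text
clock: 2.9
tcp_pos: [0.4788, -0.0669, 0.2396]
ee_rot: [-3.141, 0.0, -2.136]
force: [-0.3, -0.3, 0.2]
opening: 0.996
grip_force: 0.0
```

Emit:
servo_tool([
  [0,0,0,-8,0.085],
  [0,0,0,-16,0.085],
  [0,0,0,-24,0.085],
  [0,0,0,-32,0.085],
  [0,0,0,-40,0.085],
])

```text
clock: 3.4
tcp_pos: [0.4788, -0.0669, 0.2396]
ee_rot: [-3.141, -0.0, -1.437]
force: [-0.1, 0.1, -1.2]
opening: 0.993
grip_force: 0.0
```

Emit:
servo_tool([
  [0,0,0,-8,0.085],
  [0,0,0,-16,0.085],
  [0,0,0,-24,0.085],
  [0,0,0,-32,0.085],
  [0,0,0,-40,0.085],
])

```text
clock: 3.9
tcp_pos: [0.4788, -0.0669, 0.2396]
ee_rot: [-3.141, -0.0, -0.739]
force: [0.4, 0.4, 0.1]
opening: 0.996
grip_force: 0.0
```

Emit:
servo_tool([
  [0,0,0,-8,0.085],
  [0,0,0,-16,0.085],
  [0,0,0,-20,0.085],
  [0,0,0,-20,0.085],
  [0,0,0,-20,0.085],
])

```text
clock: 4.4
tcp_pos: [0.4789, -0.0673, 0.2395]
ee_rot: [-3.142, -0.0, -0.399]
force: [0.9, 0.8, 0.3]
opening: 0.992
grip_force: 0.0
```

Emit:
servo_tool([
  [0,0,0.02,0,0.085],
  [0,0,0.04,0,0.085],
  [0,0,0.06,0,0.085],
  [0,0,0.072,0,0.085],
  [0,0,0.072,0,0.085],
])

```text
clock: 4.9
tcp_pos: [0.478, -0.0675, 0.1659]
ee_rot: [3.141, 0.003, -0.399]
force: [-0.8, 0.8, 0.0]
opening: 0.997
grip_force: 0.0
```

```bash
python3 - <<'E'
from workcell import *
from h import *
s=state(); print(s["clock"],s["tcp_pos"],s["ee_rot"],s["qpos"],s["force"],s["torque"])
c=capture("side")
cv2.imwrite("pics/down.png",cv2.resize(c["color"][220:320,270:420],None,fx=5,fy=5)[:,:,::-1])
E
```

```text
4.9 [ 0.47796953 -0.06751487  0.16594658] [ 3.14078490e+00  2.74192661e-03 -3.99081936e-01] [-1.40276166e-01  2.06141177e-01 -2.49343870e-01  1.11816862e+00
 -7.91271327e-05 -2.88278788e+00] [-0.83869758  0.8310015   0.01218519] [0.03670819 0.01758486 0.01146275]
```

View pics/down.png

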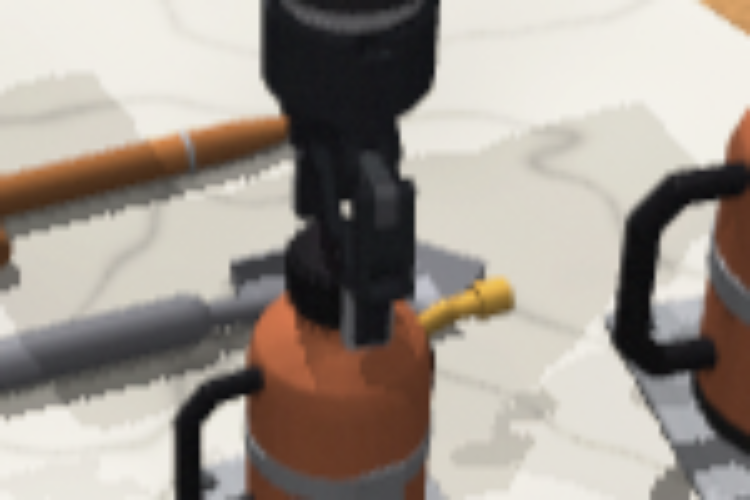

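The near finger stands in front of the cap and the fingers straddle it with no contact force. Now I'll close the gripper.

Emit:
servo_tool([
  [0,0,0,0,0.05],
  [0,0,0,0,0.045],
  [0,0,0,0,0.04],
  [0,0,0,0,0.04],
  [0,0,0,0,0.04],
], newtons=40)

```text
clock: 5.45
tcp_pos: [0.4804, -0.0665, 0.1689]
ee_rot: [-3.137, -0.002, -0.397]
force: [0.6, 9.2, 8.2]
opening: 0.595
grip_force: 40.5
```

Emit:
servo_tool([
  [0,0,0,0,0.04],
  [0,0,0,0,0.04],
  [0,0,0,0,0.04],
])

```text
clock: 5.75
tcp_pos: [0.4804, -0.0665, 0.1689]
ee_rot: [-3.137, -0.002, -0.397]
force: [1.7, 9.4, 7.9]
opening: 0.592
grip_force: 40.5
```

```bash
python3 - <<'E'
from workcell import *
s=state(); print(s)
E
```

```text
{'clock': 5.75, 'qpos': array([-0.13969575,  0.20346251, -0.24474343,  1.11931312,  0.00348578,
       -2.88440333]), 'qvel': array([ 1.05482503e-03,  2.64001204e-04,  4.96387367e-04, -7.36463354e-04,
       -1.23292178e-03,  4.05381334e-05]), 'joint_torque': array([-4.35512513e+00, -4.52366245e+01,  3.00607145e+01, -2.45096572e-01,
       -2.75755517e+00,  4.08279465e-02]), 'tcp_pos': array([ 0.48041474, -0.0665001 ,  0.16893479]), 'ee_rot': array([-3.13738791e+00, -2.28280831e-03, -3.96884158e-01]), 'force': array([1.73261116, 9.38184334, 7.91346474]), 'torque': array([ 1.83767712, -0.19027945,  0.03250197]), 'grip_force': 40.4542601108551, 'opening': 0.592398816195339}
```

The grip holds at 40 N and 50.6 mm, which fits the cap. I'll relax the small offset (about 2 mm sideways, 3 mm up) and start turning.

Emit:
servo_tool([
  [0,-0.001,-0.0015,0,0.04],
  [0,-0.002,-0.003,0,0.04],
  [0,-0.002,-0.003,0,0.04],
])

```text
clock: 6.05
tcp_pos: [0.4802, -0.0662, 0.1693]
ee_rot: [3.141, 0.0, -0.398]
force: [6.0, -2.0, -17.7]
opening: 0.59
grip_force: 47.5
```

Emit:
servo_tool([
  [0,0,0,4,0.04],
  [0,0,0,8,0.04],
  [0,0,0,12,0.04],
  [0,0,0,16,0.04],
  [0,0,0,20,0.04],
])

```text
clock: 6.55
tcp_pos: [0.4802, -0.0663, 0.1693]
ee_rot: [3.141, 0.0, -0.75]
force: [5.8, -2.8, -17.2]
opening: 0.595
grip_force: 47.6
```

```bash
cat > st.py <<'E'
from workcell import *
import numpy as np
np.set_printoptions(precision=4,suppress=True)
for i in range(1):
    s=state(); print(s["clock"],s["tcp_pos"],"rot",s["ee_rot"],"q6 %.3f"%s["qpos"][5],"F",s["force"],"M",s["torque"],"jt6 %.3f"%s["joint_torque"][5],s["opening"],s["grip_force"])
E
python3 st.py
```

```text
6.55 [ 0.4802 -0.0663  0.1693] rot [ 3.141  0.    -0.75 ] q6 -2.529 F [  5.815   -2.8328 -17.153 ] M [-0.3857 -1.2045  0.1019] jt6 -1.047 0.595237133221659 47.60995388031006
```

Thread torque reads 0.10 N·m as expected. I'll trim the side load and go on turning.

Emit:
servo_tool([
  [0.0007,-0.0003,0.002,4,0.04],
  [0.0007,-0.0003,0.002,10,0.04],
  [0.0007,-0.0003,0.002,16,0.04],
  [0.0007,-0.0003,0.002,22,0.04],
  [0.0007,-0.0003,0.002,28,0.04],
])

```text
clock: 7.05
tcp_pos: [0.4803, -0.0666, 0.169]
ee_rot: [3.141, -0.001, -1.24]
force: [-4.6, -1.2, 3.6]
opening: 0.591
grip_force: 49.8
```

Emit:
servo_tool([
  [0,0,0,6,0.04],
  [0,0,0,12,0.04],
  [0,0,0,18,0.04],
  [0,0,0,24,0.04],
  [0,0,0,30,0.04],
])

```text
clock: 7.55
tcp_pos: [0.4801, -0.0666, 0.169]
ee_rot: [3.141, -0.001, -1.764]
force: [-4.9, -1.1, 5.6]
opening: 0.588
grip_force: 49.9
```

```bash
python3 st.py
```

```text
7.55 [ 0.4801 -0.0666  0.169 ] rot [ 3.1415 -0.0008 -1.7638] q6 -1.515 F [-4.9066 -1.1403  5.5643] M [-0.2775  0.7592  0.0979] jt6 -1.618 0.588040356769151 49.85382378101349
```

Emit:
servo_tool([
  [0,0,0,6,0.04],
  [0,0,0,12,0.04],
  [0,0,0,18,0.04],
  [0,0,0,24,0.04],
  [0,0,0,30,0.04],
])

```text
clock: 8.05
tcp_pos: [0.4799, -0.0665, 0.169]
ee_rot: [3.142, -0.001, -2.287]
force: [-6.0, -0.8, 5.0]
opening: 0.592
grip_force: 49.9
```

```bash
python3 st.py
```

```text
8.05 [ 0.4799 -0.0665  0.169 ] rot [ 3.1416 -0.0009 -2.2874] q6 -0.992 F [-6.0247 -0.832   5.0055] M [-0.2824  0.9872  0.1059] jt6 -1.619 0.5921582418276103 49.888370633125305
```

Emit:
servo_tool([
  [0,0,0,4,0.04],
  [0,0,0,8,0.04],
  [0,0,0,8,0.04],
])

```text
clock: 8.35
tcp_pos: [0.4798, -0.0665, 0.169]
ee_rot: [3.142, -0.001, -2.425]
force: [-4.7, 0.2, 5.5]
opening: 0.591
grip_force: 49.9
```

```bash
python3 st.py
```

```text
8.35 [ 0.4798 -0.0665  0.169 ] rot [ 3.1416 -0.001  -2.4252] q6 -0.854 F [-4.6729  0.2334  5.4717] M [-0.2263  0.9949 -0.0584] jt6 0.919 0.5912740392058593 49.92744326591492
```

Emit:
servo_tool([
  [0,0,0,4,0.04],
  [0,0,0,8,0.04],
  [0,0,0,8,0.04],
])

```text
clock: 8.65
tcp_pos: [0.4797, -0.0665, 0.169]
ee_rot: [-3.142, -0.001, -2.565]
force: [-5.7, -1.2, 5.4]
opening: 0.597
grip_force: 49.9
```

```bash
python3 st.py
```

```text
8.65 [ 0.4797 -0.0665  0.169 ] rot [-3.1416 -0.001  -2.5648] q6 -0.714 F [-5.6745 -1.2288  5.3845] M [-0.1459  1.023   0.0374] jt6 0.903 0.5970257515082176 49.93251442909241
```

Emit:
servo_tool([
  [0,0,0,4,0.04],
  [0,0,0,8,0.04],
  [0,0,0,8,0.04],
])

```text
clock: 8.95
tcp_pos: [0.4798, -0.0664, 0.169]
ee_rot: [-3.142, -0.001, -2.704]
force: [-5.6, -0.0, 5.5]
opening: 0.592
grip_force: 49.9
```

```bash
python3 st.py
```

```text
8.95 [ 0.4798 -0.0664  0.169 ] rot [-3.1415 -0.001  -2.7043] q6 -0.574 F [-5.5657 -0.011   5.4955] M [-0.102   1.0406  0.0244] jt6 0.903 0.5915859065212887 49.93802189826965
```

Emit:
servo_tool([
  [0,0,0,4,0.04],
  [0,0,0,8,0.04],
  [0,0,0,8,0.04],
])

```text
clock: 9.25
tcp_pos: [0.4797, -0.0664, 0.169]
ee_rot: [-3.141, -0.001, -2.844]
force: [-5.3, -0.2, 5.8]
opening: 0.592
grip_force: 49.9
```

```bash
python3 st.py
```

```text
9.25 [ 0.4797 -0.0664  0.169 ] rot [-3.1415 -0.0009 -2.844 ] q6 -0.435 F [-5.2686 -0.1645  5.7919] M [-0.071   1.1503 -0.0026] jt6 0.905 0.5921553599963204 49.94165539741516
```

At rest the thread torque vanishes, so I'll take the readings while moving.

Emit:
servo_tool([
  [0,0,0,4,0.04],
  [0,0,0,8,0.04],
])

```text
clock: 9.45
tcp_pos: [0.4797, -0.0664, 0.169]
ee_rot: [-3.141, -0.001, -2.984]
force: [-5.7, 1.0, 6.0]
opening: 0.59
grip_force: 49.9
```

```bash
python3 st.py
```

```text
9.45 [ 0.4797 -0.0664  0.169 ] rot [-3.1414 -0.001  -2.9838] q6 -0.295 F [-5.7332  1.0319  6.0315] M [0.0086 1.1811 0.1438] jt6 -1.126 0.5901595375934333 49.94107782840729
```

Emit:
servo_tool([
  [0,0,0,4,0.04],
  [0,0,0,8,0.04],
])

```text
clock: 9.65
tcp_pos: [0.4797, -0.0663, 0.169]
ee_rot: [-3.141, -0.001, -3.124]
force: [-6.1, 0.4, 5.7]
opening: 0.593
grip_force: 49.9
```

```bash
python3 st.py
```

```text
9.65 [ 0.4797 -0.0663  0.169 ] rot [-3.1414 -0.0009 -3.1235] q6 -0.155 F [-6.1084  0.4374  5.6784] M [0.0114 1.1876 0.1263] jt6 -1.046 0.5927913636212704 49.920238852500916
```

Emit:
servo_tool([
  [0,0,0,4,0.04],
  [0,0,0,8,0.04],
])

```text
clock: 9.85
tcp_pos: [0.4797, -0.0662, 0.169]
ee_rot: [-3.141, -0.001, 3.02]
force: [-6.1, 1.8, 6.0]
opening: 0.59
grip_force: 49.9
```

```bash
python3 st.py
```

```text
9.85 [ 0.4797 -0.0662  0.169 ] rot [-3.1414 -0.001   3.0201] q6 -0.016 F [-6.0756  1.8248  5.9568] M [0.0471 1.1594 0.1286] jt6 -1.046 0.5902825906216261 49.92878615856171
```

Emit:
servo_tool([
  [0,0,0,4,0.04],
  [0,0,0,8,0.04],
])

```text
clock: 10.05
tcp_pos: [0.4797, -0.0662, 0.169]
ee_rot: [-3.141, -0.001, 2.88]
force: [-5.4, 1.3, 5.8]
opening: 0.592
grip_force: 50.0
```

```bash
python3 st.py
```

```text
10.05 [ 0.4797 -0.0662  0.169 ] rot [-3.1413 -0.0009  2.8805] q6 0.124 F [-5.3957  1.3098  5.7928] M [0.1531 1.1579 0.0557] jt6 -1.046 0.5917446066358254 49.97344672679901
```

Emit:
servo_tool([
  [0,0,0,4,0.04],
  [0,0,0,8,0.04],
])

```text
clock: 10.25
tcp_pos: [0.4797, -0.0661, 0.169]
ee_rot: [-3.141, -0.001, 2.741]
force: [-5.2, 1.9, 5.7]
opening: 0.595
grip_force: 50.0
```

```bash
python3 st.py
```

```text
10.25 [ 0.4797 -0.0661  0.169 ] rot [-3.1414 -0.0009  2.7409] q6 0.264 F [-5.2418  1.8779  5.7273] M [0.2366 1.1663 0.114 ] jt6 -1.047 0.595054538748538 49.9731320142746
```

Emit:
servo_tool([
  [0,0,0,4,0.04],
  [0,0,0,8,0.04],
])

```text
clock: 10.45
tcp_pos: [0.4797, -0.0661, 0.169]
ee_rot: [-3.141, -0.001, 2.601]
force: [-5.4, 1.9, 6.0]
opening: 0.594
grip_force: 50.0
```

```bash
python3 st.py
```

```text
10.45 [ 0.4797 -0.0661  0.169 ] rot [-3.1413 -0.001   2.6013] q6 0.403 F [-5.3682  1.93    6.0263] M [0.2688 1.1959 0.0979] jt6 -1.047 0.5938701761502146 49.992050528526306
```

Emit:
servo_tool([
  [0,0,0,4,0.04],
  [0,0,0,8,0.04],
])

```text
clock: 10.65
tcp_pos: [0.4797, -0.0661, 0.169]
ee_rot: [-3.141, -0.001, 2.462]
force: [-6.1, 2.4, 5.2]
opening: 0.591
grip_force: 50.0
```

```bash
python3 st.py
```

```text
10.65 [ 0.4797 -0.0661  0.169 ] rot [-3.1413 -0.001   2.4617] q6 0.543 F [-6.068   2.4064  5.2356] M [0.3223 1.202  0.0895] jt6 -1.047 0.5907067538390156 49.98809516429901
```

Emit:
servo_tool([
  [0,0,0,4,0.04],
  [0,0,0,8,0.04],
])

```text
clock: 10.85
tcp_pos: [0.4797, -0.066, 0.169]
ee_rot: [-3.141, -0.001, 2.322]
force: [-5.0, 2.2, 5.5]
opening: 0.594
grip_force: 50.0
```

```bash
python3 st.py
```

```text
10.85 [ 0.4797 -0.066   0.169 ] rot [-3.1413 -0.001   2.3221] q6 0.683 F [-4.9806  2.2405  5.5004] M [0.4541 1.1763 0.1083] jt6 -1.047 0.5935241529296726 49.99079346656799
```

Emit:
servo_tool([
  [0,0,0,4,0.04],
  [0,0,0,8,0.04],
])

```text
clock: 11.05
tcp_pos: [0.4798, -0.066, 0.169]
ee_rot: [-3.141, -0.001, 2.183]
force: [-4.9, 3.0, 5.9]
opening: 0.591
grip_force: 50.0
```

```bash
python3 st.py
```

```text
11.05 [ 0.4798 -0.066   0.169 ] rot [-3.1413 -0.0009  2.1825] q6 0.822 F [-4.947   2.9687  5.9021] M [0.4107 1.1759 0.1078] jt6 -1.048 0.5913899358400143 49.99546408653259
```

Still thread torque after 3.71 rad, so I'll continue.

Emit:
servo_tool([
  [0,0,0,4,0.04],
  [0,0,0,8,0.04],
])

```text
clock: 11.25
tcp_pos: [0.4798, -0.0659, 0.169]
ee_rot: [-3.141, -0.001, 2.043]
force: [-4.7, 3.0, 5.2]
opening: 0.594
grip_force: 50.0
```

```bash
python3 st.py
```

```text
11.25 [ 0.4798 -0.0659  0.169 ] rot [-3.1412 -0.0009  2.0429] q6 0.962 F [-4.7127  2.9915  5.2191] M [0.5124 1.0769 0.1121] jt6 -1.048 0.5943002188147756 49.971420764923096
```

Emit:
servo_tool([
  [0,0,0,4,0.04],
  [0,0,0,8,0.04],
])

```text
clock: 11.45
tcp_pos: [0.4798, -0.0659, 0.169]
ee_rot: [-3.141, -0.001, 1.903]
force: [-4.9, 2.1, 6.1]
opening: 0.59
grip_force: 50.0
```

```bash
python3 st.py
```

```text
11.45 [ 0.4798 -0.0659  0.169 ] rot [-3.1412 -0.0009  1.9033] q6 1.101 F [-4.9266  2.1083  6.0643] M [0.5303 1.0618 0.1069] jt6 -1.048 0.5900390559100458 49.9675977230072
```

Emit:
servo_tool([
  [0,0,0,4,0.04],
  [0,0,0,8,0.04],
])

```text
clock: 11.65
tcp_pos: [0.4799, -0.0659, 0.1691]
ee_rot: [-3.141, -0.001, 1.764]
force: [-5.2, 2.9, 6.0]
opening: 0.592
grip_force: 50.0
```

```bash
python3 st.py
```

```text
11.65 [ 0.4799 -0.0659  0.1691] rot [-3.1412 -0.0008  1.7639] q6 1.241 F [-5.2379  2.8578  6.0025] M [0.5282 1.0841 0.2838] jt6 -0.860 0.5921655335379841 50.001681447029114
```

Torque jumped to 0.28 N·m, so the cap is home. Now fine steps for the click.

Emit:
servo_tool([
  [0,0,0,3,0.04],
  [0,0,0,5,0.04],
])

```text
clock: 11.85
tcp_pos: [0.4799, -0.0658, 0.1691]
ee_rot: [-3.141, -0.001, 1.678]
force: [-3.8, 3.3, 5.8]
opening: 0.593
grip_force: 50.0
```

```bash
python3 st.py
```

```text
11.85 [ 0.4799 -0.0658  0.1691] rot [-3.1412 -0.0008  1.6775] q6 1.327 F [-3.8296  3.2694  5.8324] M [0.5546 1.149  0.3562] jt6 -0.012 0.5925882517375881 50.011659264564514
```

Emit:
servo_tool([
  [0,0,0,3,0.04],
  [0,0,0,5,0.04],
])

```text
clock: 12.05
tcp_pos: [0.48, -0.0658, 0.1691]
ee_rot: [-3.141, -0.001, 1.59]
force: [-5.2, 2.7, 5.3]
opening: 0.592
grip_force: 50.1
```

```bash
python3 st.py
```

```text
12.05 [ 0.48   -0.0658  0.1691] rot [-3.1411 -0.0009  1.5902] q6 1.414 F [-5.1908  2.6766  5.2691] M [0.6779 0.9213 0.2551] jt6 -0.169 0.5923691625296031 50.0739061832428
```

Emit:
servo_tool([
  [0,0,0,3,0.04],
  [0,0,0,5,0.04],
])

```text
clock: 12.25
tcp_pos: [0.48, -0.0658, 0.169]
ee_rot: [-3.141, -0.001, 1.503]
force: [-4.9, 3.1, 5.1]
opening: 0.595
grip_force: 50.1
```

```bash
python3 st.py
```

```text
12.25 [ 0.48   -0.0658  0.169 ] rot [-3.141  -0.0009  1.5025] q6 1.502 F [-4.9352  3.1477  5.0758] M [ 0.6592  0.9739 -0.0899] jt6 -0.493 0.5945813692804377 50.11650323867798
```

The torque collapsed between q6 = 1.41 and 1.50, which is one click. I'll go a little farther to confirm the new tooth, well short of the next click at about 1.87.

Emit:
servo_tool([
  [0,0,0,3,0.04],
  [0,0,0,5,0.04],
])

```text
clock: 12.45
tcp_pos: [0.48, -0.0659, 0.1691]
ee_rot: [-3.141, -0.001, 1.416]
force: [-5.3, 2.8, 6.5]
opening: 0.592
grip_force: 50.2
```

```bash
python3 st.py
```

```text
12.45 [ 0.48   -0.0659  0.1691] rot [-3.1411 -0.0008  1.4156] q6 1.589 F [-5.3292  2.8003  6.5092] M [0.661  1.0523 0.2116] jt6 -0.126 0.5921780164696869 50.19517242908478
```

Emit:
servo_tool([
  [0,0,0,2,0.04],
  [0,0,0,4,0.04],
])

```text
clock: 12.65
tcp_pos: [0.48, -0.0658, 0.1691]
ee_rot: [-3.141, -0.001, 1.347]
force: [-3.6, 3.2, 4.8]
opening: 0.592
grip_force: 50.2
```

```bash
python3 st.py
```

```text
12.65 [ 0.48   -0.0658  0.1691] rot [-3.1411 -0.0008  1.3465] q6 1.658 F [-3.6314  3.1977  4.8031] M [0.6192 0.9391 0.3102] jt6 -0.325 0.592216407399122 50.1590359210968
```

The torque rose again to 0.31 N·m, so one full click is confirmed. Now I'll release and retreat upward.

Emit:
servo_tool([
  [0,0,0,0,0.06],
  [0,0,0,0,0.075],
  [0,0,0,0,0.085],
  [0,0,0,0,0.085],
  [0,0,0,0,0.085],
])

```text
clock: 13.15
tcp_pos: [0.4806, -0.0664, 0.1683]
ee_rot: [3.142, 0.0, 1.348]
force: [-0.8, 0.3, -0.7]
opening: 0.993
grip_force: 0.0
```

Emit:
servo_tool([
  [0,0,0,0,0.085],
  [0,0,-0.01,0,0.085],
  [0,0,-0.03,0,0.085],
  [0,0,-0.06,0,0.085],
  [0,0,-0.1,0,0.085],
])

```text
clock: 13.65
tcp_pos: [0.4797, -0.0662, 0.2691]
ee_rot: [-3.139, 0.0, 1.348]
force: [0.9, 0.2, -0.0]
opening: 0.996
grip_force: 0.0
```

Emit:
servo_tool([
  [0,0,0,0,0.085],
  [0,0,0,0,0.085],
  [0,0,0,0,0.085],
])

```text
clock: 13.95
tcp_pos: [0.4802, -0.0663, 0.2679]
ee_rot: [-3.141, 0.0, 1.348]
force: [0.3, 0.5, -0.1]
opening: 0.999
grip_force: 0.0
```

```bash
python3 st.py; python3 - <<'E'
from workcell import *
import cv2
cv2.imwrite("pics/end.png",capture("side")["color"][:,:,::-1])
E
```

```text
13.95 [ 0.4802 -0.0663  0.2679] rot [-3.1407  0.0002  1.3475] q6 1.657 F [ 0.2856  0.5354 -0.1382] M [-0.0504  0.0165 -0.0239] jt6 -0.001 0.998889088043453 0.0
```

View pics/end.png

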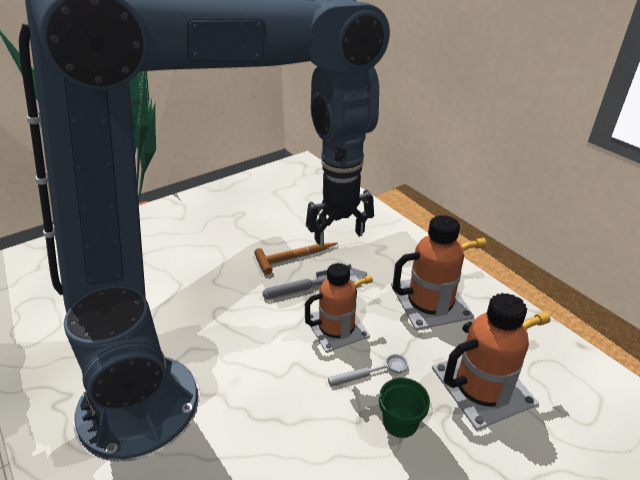

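The gripper hangs clear above the cap at (339,271). The planter, trowel, dibber and spoon are where they were, so I'm handing in.

```bash
python3 -c "
from workcell import *
print(close_job())"
```

```text
the job is handed in; nothing more can be done
None
```

I screwed the smallest mister's cap home with one full ratchet click and let go of it, leaving the planter and hand tools where they lay; the job was handed in at about 14 s, with no verdict shown.

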